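# Rock the bearing tub out over the crate edge

### The job

Empty the heavy green tub of steel balls into the blue tray without lifting the tub off the crate. First slide it by its yellow bar until its front base edge is at the crate's edge, square to it and centred on the tray, and let go; then take it by the red rear handle, rock it forward on its front base edge until all five balls have rolled into the tray, set it back flat on the crate and let go. Leave the other things on the crate where they are.

Things in the scene. Friction and masses are not known exactly. Their poses are not given: they have to be found in the camera images.
- crate: Upturned teak crate, fixed on the table: 270 mm (x) by 400 mm (y), top 80 mm above the table. Origin: centre of its underside; z up. -x is the pouring side, where the blue tray lies; along the +x side stands a fixed plywood pegboard 260 mm wide, up to 330 mm above the table, near face at crate x = +125 mm. Place and heading vary.
- crate_edge (a point): Middle of the crate top's pouring edge (crate x = -135 mm, y = 0, 80 mm above the table). The edge runs along the crate's y; axes as the crate's.
- tray: Blue open catch tray, fixed on the table against the pouring side of the crate: 170 mm (x) by 240 mm (y), walls 50 mm high and 4 mm thick, floor 4 mm thick. Origin: centre of its underside, axes parallel to the crate's. Its middle may lie up to 30 mm to either side of the crate's middle.
- tub: Heavy loose green open tub, 0.65 to 0.95 kg, holding five balls. Base 140 mm (x) by 110 mm (y), walls 4 mm, rim 90 mm high. Origin: centre of its underside; +x is the rear (red handle), -x the pouring front, z up. Stands on two full-width foot rails 15 mm high at the front and rear ends; inner floor at z = 21 mm. Starts askew, far back on the crate, the red handle too near the pegboard for a gripper.
- tub_edge (a point): Middle of the tub's front base edge, on which it rocks: lower front edge of the front foot rail (tub x = -70, y = 0, z = 0 mm). Axes as the tub's. The tub tends to fall back when leaning up to roughly 60 degrees; beyond that it tends to fall forward and must be held.
- tub_lip (a point): Middle of the tub's pouring lip (tub x = -110, y = 0, z = 57 mm). The front wall slopes outward at 45 degrees from the front of the base up to this lip, so the balls roll out only once the tub leans forward well over 45 degrees; about 65 degrees empties it.
- tub_bar (a point): Centre of the yellow carry bar for moving the tub about: a flat-sided bar 12 mm wide and 16 mm high lying along the tub's y across the full 110 mm width (tub x = 0, z = 106 mm); the space under it is open to the inside. While it is dragged the tub may tip forward unless the bar is held firmly and level.
- tub_handle (a point): Centre of the red T-handle for rocking: a round bar 16 mm thick and 44 mm long lying along the tub's y, with round domed ends, on a post 14 mm wide at the middle of the rear wall (tub x = +67, z = 120 mm), 30 mm above the rim. Pinched across its two ends it can turn freely between the fingers while the tub rocks.
- jar: Bystander: clear glass jar with steel twist cap, 56 mm across, 85 mm high, upright on the crate. Origin: centre of its underside.
- bell: Bystander: white plastic bicycle bell 54 mm across, 31 mm high, with a lever, on the crate. Origin: centre of its underside.
- multitool: Bystander: grey folded multitool 85 mm long, 25 mm wide, 20 mm high, on the crate. Origin: centre of its underside.
- tyre_lever: Bystander: red aluminium tyre lever 118 mm long, 7 mm thick, on the crate. Origin: on its underside near the middle.
- hanger: Bystander: steel derailleur hanger about 70 mm long, 9 mm thick, on the crate. Origin: on its underside near the middle.
- ball0_center (a point): Centre of a polished steel bearing ball, 24 mm in diameter, 56 g, loose in the tub.
- ball1_center (a point): Centre of a polished steel bearing ball, 24 mm in diameter, 56 g, loose in the tub.
- ball2_center (a point): Centre of a polished steel bearing ball, 24 mm in diameter, 56 g, loose in the tub.
- ball3_center (a point): Centre of a polished steel bearing ball, 24 mm in diameter, 56 g, loose in the tub.
- ball4_center (a point): Centre of a polished steel bearing ball, 24 mm in diameter, 56 g, loose in the tub.
Mind the look-alikes: they are no part of the job. What is shaped like the tub but orange is not meant.

How it is judged:
By the outcome, as a careful person would: the job done as asked, in the order asked, and still so for the second after the job is handed in, with the robot touching nothing.
It also fails if it takes over 59 s, if anything falls off the work surface, if the arm or the gripper's body presses on something with over 40 N, if the wrist force passes 120 N, or if a joint passes its speed limit or range.

### The arm

A 6-joint arm with a two-finger parallel gripper is mounted at the origin on the work surface. World frame = base frame: x ahead of the robot, y to its left, z up, the work surface at z = 0. Lengths are in m, angles in rad, forces in N, time in s.
With the tool pointing down it reaches from about 0.35 to 0.85 m from the base axis. Payload 8.1 kg.
Tool frame: the origin (TCP) lies midway between the tips of the shut fingers; the grasp point (between the pads) lies 19 mm behind it; z points along the fingers, y is the line along which they close (so a half turn about z gives the same grasp; the last joint's range is limited). The gripper opens to 93 mm and grips with 3 to 60 N. Pads are 15 mm wide; open, the fingers measure 128 mm over their backs; the gripper's body (75 mm by 188 mm) begins 65 mm behind the grasp point.
Start: joints at [-1.324, 0.13, 1.488, -0, 1.523, -0.085], TCP at [0.195, -0.567, 0.219] pointing down, gripper open.
Joint ranges: [-2.96, 2.96], [-0.89, 2.26], [0.02, 2.5], [-1.34, 4.48], [0, 2.73], [-2.66, 2.66]. Speed limits (rad/s): [2.39, 2.39, 2.79, 3.14, 3.14, 3.14].

### API

Orientations are given as a rotation vector (axis times angle).
In Python, from plant import read_state, read_camera, get_calibration, close_job gives the robot as it stands.
- The arm moves only by the shell command python3 -m crank 'ROWS' [FORCE]. ROWS is JSON, a list that holds one entry, the list of rows, each a list of 7 numbers: the gripper's target within -1 to 1 (fully open at 1, half-way at 0, shut at -1), then the shift along the tool's x, y, z as a fraction of full scale, then the turn, a rotation vector about the tool's x, y, z as a fraction of full scale. In form: [[[grip, x, y, z, rx, ry, rz], ...]]. A call has exactly 5 rows; each row is the pose to reach, as a shift and turn from the pose commanded when the call began, along the tool's axes at that moment; what a row does not reach only later rows make up. Full scale, the value 1, is 0.5 m for a shift and 90 degrees for a turn. A row lasts 1/8 s, in which the tool goes at most 62.5 mm and 10.7 degrees, less where a joint would pass 70% of its speed; a pose out of reach is approached as far as the arm can. A call with a number of a shift or a turn outside -1 to 1 is refused whole. A call with a gripper value outside its range is refused whole. The fingers move at their own pace and stop on an object; FORCE is the grip in N (left out, the last holds). Time passes only in rows, so rows that repeat a pose let the fingers close, or fill a call up. It gives the time, the measured TCP pose, the force, the opening and the grip force at its end, in the units of the state.
- read_state(): the state, without advancing time (a new reading comes with each control period).
- read_camera(name): name is "scene" or "top" or "wrist"; returns the picture (480x640x3 uint8, red, green, blue); there is no depth.
- get_calibration(name): a dict with "fx", "fy", "cx", "cy" (pixels), "dist_coeffs" ([k1, k2, p1, p2, k3] as OpenCV has them; the pictures are not rectified), "eye" and "orientation" of the camera in the world; the wrist camera has in their place "mount" (4x4, takes a point from camera to tool coordinates, whose origin is the TCP and whose axes are the flange's). Camera axes: x right, y down, z forward; pixel columns grow to the right and rows downward; lengths in m; the calibration is good to about 2 mm. A picture is of the moment at which its call begins: read the wrist's pose just before it. get_calibration takes no time and is no camera call.
- close_job(): hands the job in; it is judged then, once.
The state is a dict: "t": time; "q": joint angles; "dq": joint speeds; "joint_torque": joint torques, N m; "tool_pos": TCP position; "orientation": TCP orientation; "force": force on the tool from outside, world axes, zero at the start; "wrist_torque": the same for the moment, N m; "opening": finger opening in m; "gripper_force": force on a finger pad.
Only numpy, scipy, OpenCV 4.12 (cv2) and the standard library are available. Lean on these libraries where they do the work, as an engineer would, in place of code of your own. Each camera call takes 0.05 s, during which the arm holds its last target. There are 200 camera calls.

## Working session

There is one attempt and no reset: what is moved stays moved. The work goes in short steps, Python scripts to look and compute and a shell command to move; the robot and the scene stay as the last step left them, time stands still between calls to the robot, and variables do not carry over. Pictures are saved under pics/ and viewed, at most 10 in all, crops included, and the job is handed in when it is done.

```bash
mkdir -p pics; ls; python3 - <<'E'
from plant import *
import cv2
for n in ("scene","top"):
    im=read_camera(n); cv2.imwrite(f"pics/{n}0.png",im[:,:,::-1])
    print(n,get_calibration(n))
print(get_calibration("wrist"))
print(read_state())
E
```

```text
pics
scene {'fx': 579.4589019360999, 'fy': 579.4589019360999, 'cx': 325.39735537993204, 'cy': 241.88436585584833, 'dist_coeffs': array([-0.01737409,  0.        ,  0.        ,  0.        ,  0.        ]), 'eye': array([1.35207057, 0.46717507, 0.86417525]), 'orientation': array([-1.39183455, -2.08500543,  0.97277069])}
top {'fx': 570.7251761589365, 'fy': 570.7251761589365, 'cx': 318.64162206682784, 'cy': 242.46292039269548, 'dist_coeffs': array([-0.12915046,  0.        ,  0.        ,  0.        ,  0.        ]), 'eye': array([0.52333214, 0.15253422, 1.0703607 ]), 'orientation': array([-2.17469838,  2.22417733, -0.06574698])}
{'fx': 358.63995410760134, 'fy': 358.63995410760134, 'cx': 314.3415269229727, 'cy': 242.72197118986193, 'dist_coeffs': array([-0.04307414,  0.        ,  0.        ,  0.        ,  0.        ]), 'mount': array([[ 1.79974026e-04, -9.66074958e-01, -2.58261773e-01,
         7.06746706e-02],
       [ 9.99999420e-01,  4.47998005e-04, -9.78951434e-04,
        -2.45654653e-04],
       [ 1.06144122e-03, -2.58261447e-01,  9.66074479e-01,
        -1.66125021e-01],
       [ 0.00000000e+00,  0.00000000e+00,  0.00000000e+00,
         1.00000000e+00]])}
{'t': 0.1, 'q': array([-1.32438647e+00,  1.31074787e-01,  1.48914341e+00,  1.30297306e-05,
        1.52299357e+00, -8.54112346e-02]), 'dq': array([ 0.00080142, -0.00377555, -0.00372232, -0.00161986,  0.00127973,
       -0.00127887]), 'joint_torque': array([ 1.39483142e-03, -5.61341715e+01, -4.93096018e+01,  7.71003915e-02,
        2.91377044e-02, -7.36677748e-05]), 'tool_pos': array([ 0.1953567 , -0.56677904,  0.21771364]), 'orientation': array([-3.09686093e+00, -5.18567734e-01,  1.84041607e-04]), 'force': array([-0.28187227,  0.24095816, -0.15989406]), 'wrist_torque': array([-0.00018904, -0.03518766,  0.00133477]), 'gripper_force': 0.0, 'opening': 0.09304249622922368}
```

View pics/scene0.png

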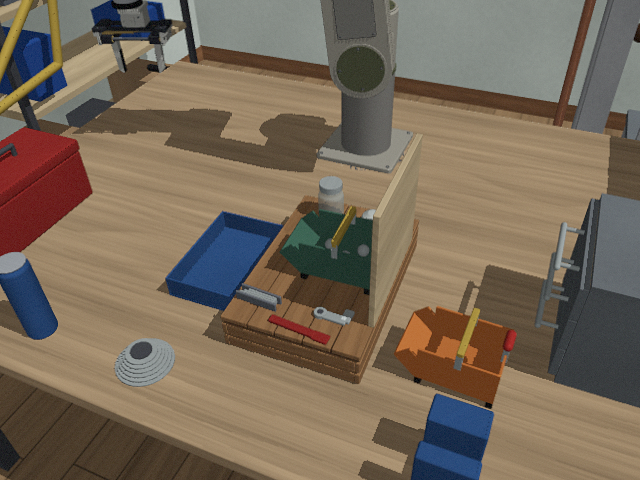

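View pics/top0.png

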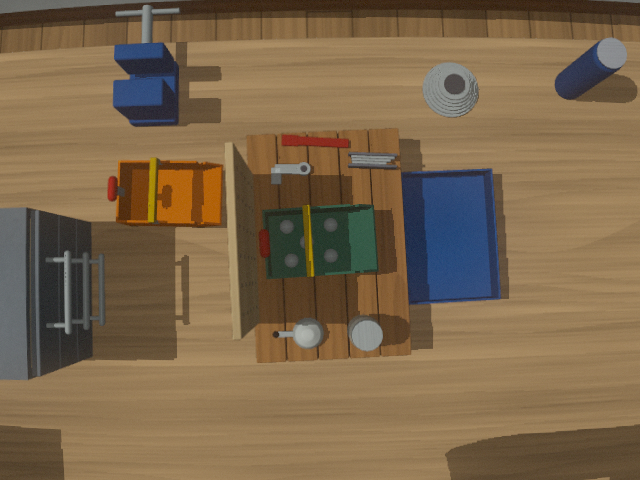

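The top view shows the green tub around (320,242), with its bar at (309,240) and its handle at (264,243). The tray spans (405-497,170-302) and the crate (247-410,130-362). The jar is at (366,334), the bell at (307,333), the multitool at (373,160), the lever at (315,141) and the hanger at (291,170).

```bash
cat > h.py <<'E'
import numpy as np,cv2
from scipy.spatial.transform import Rotation as R
from plant import *
def cam(n,st=None):
    c=get_calibration(n);K=np.array([[c['fx'],0,c['cx']],[0,c['fy'],c['cy']],[0,0,1]])
    if n=='wrist':
        T=np.eye(4);T[:3,:3]=R.from_rotvec(st['orientation']).as_matrix();T[:3,3]=st['tool_pos'];T=T@c['mount'];Rw,e=T[:3,:3],T[:3,3]
    else: Rw,e=R.from_rotvec(c['orientation']).as_matrix(),np.array(c['eye'])
    return K,np.array(c['dist_coeffs']),Rw,e
def ray(C,px):
    K,d,Rw,e=C
    u=cv2.undistortPoints(np.array(px,float).reshape(-1,1,2),K,d).reshape(-1,2)
    return e,np.c_[u,np.ones(len(u))]@Rw.T
def atz(C,px,z):
    e,r=ray(C,px); return e+r*((z-e[2])/r[:,2])[:,None]
def proj(C,P):
    K,d,Rw,e=C
    return cv2.projectPoints((np.array(P,float).reshape(-1,3)-e)@Rw,np.zeros(3),np.zeros(3),K,d)[0].reshape(-1,2)
def tri(C1,p1,C2,p2):
    e1,r1=ray(C1,p1);e2,r2=ray(C2,p2);out=[]
    for a,b in zip(r1,r2):
        s=np.linalg.lstsq(np.c_[a,-b],e2-e1,rcond=None)[0];A=e1+s[0]*a;B=e2+s[1]*b
        out.append(np.r_[(A+B)/2,np.linalg.norm(A-B)])
    return np.array(out)
E
python3 - <<'E'
from h import *
im=cv2.imread("pics/top0.png")
cv2.imwrite("pics/topc.png",cv2.resize(im[120:370,220:510],None,fx=2.7,fy=2.4,interpolation=cv2.INTER_CUBIC)) if 0 else cv2.imwrite("pics/topc.png",cv2.resize(im[130:350,230:510],None,fx=2.7,fy=2.7,interpolation=cv2.INTER_CUBIC))
im=cv2.imread("pics/scene0.png")
cv2.imwrite("pics/scenec.png",cv2.resize(im[170:320,240:440],None,fx=4,fy=4,interpolation=cv2.INTER_CUBIC))
C=cam('top');print(C[2])
E
```

```text
[[-0.02269619 -0.99843373  0.05113687]
 [-0.99971097  0.02226012 -0.0090811 ]
 [ 0.00792856 -0.05132819 -0.99865037]]
```

View pics/topc.png

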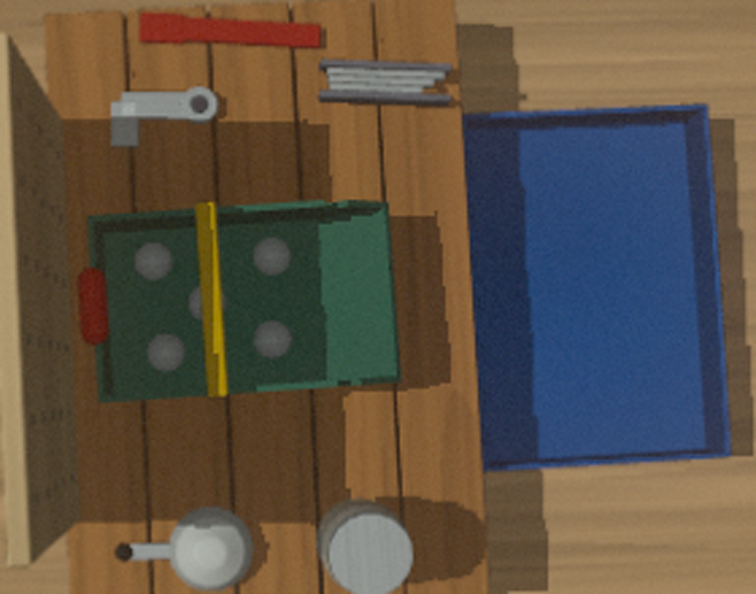

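View pics/scenec.png

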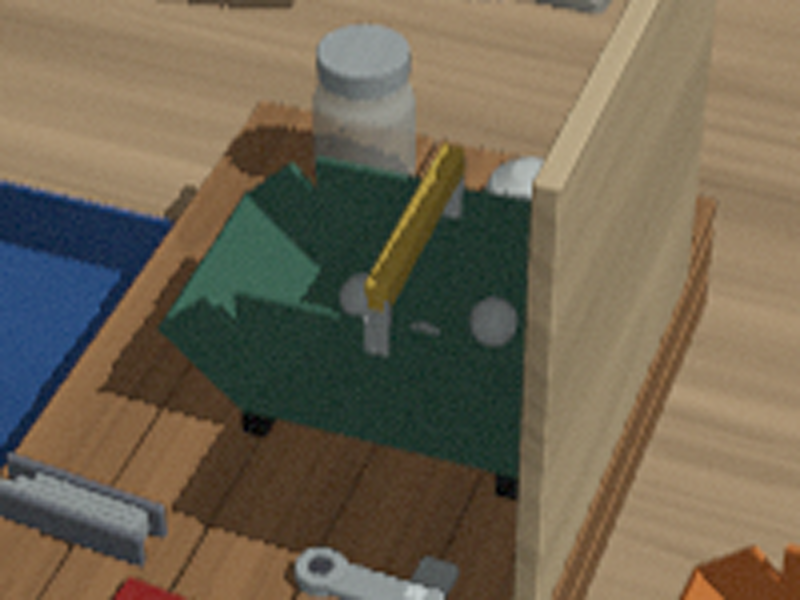

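```bash
python3 - <<'E'
from h import *
np.set_printoptions(precision=4,suppress=True)
T=cam('top');S=cam('scene')
t=lambda L:(np.array(L,float)+.5)/2.7-.5+[230,130]
s=lambda L:(np.array(L,float)+.5)/4-.5+[240,170]
print("bar tri",tri(T,t([(206,203),(218,396)]),S,s([(377,281),(453,147)])))
print("lip tri",tri(T,t([(387,203),(399,379)]),S,s([(163,325),(293,166)])))
b=atz(T,t([(206,203),(218,396)]),.194);print("bar",b,np.linalg.norm(b[0]-b[1]))
h=atz(T,t([(92,268),(94,345)]),.2);print("handle",h,np.linalg.norm(h[0]-h[1]))
e=atz(T,t([(457,0),(487,594)]),.08);print("edge",e)
full=atz(T,[(398,129),(410,355),(247,136),(257,362)],.08);print("crate",full)
tr=atz(T,t([(708,104),(730,455),(465,115),(487,470)]),.05);print("tray",tr)
d=(e[0]-e[1]);print("edge ang",np.degrees(np.arctan2(d[1],d[0])))
for k in(b,h):
  d=k[0]-k[1];print(np.degrees(np.arctan2(d[1],d[0])))
d=tr[0]-tr[1];print("tray",np.degrees(np.arctan2(d[1],d[0])),np.linalg.norm(d))
print("jar",atz(T,t([(370,555)]),.165),"mt",atz(T,t([(450,68),(450,103),(320,60),(320,100)]),.1))
E
```

```text
bar tri [[0.6265 0.1632 0.1944 0.001 ]
 [0.5165 0.1582 0.1904 0.0004]]
lip tri [[0.6308 0.054  0.1358 0.0021]
 [0.5197 0.0616 0.155  0.0229]]
bar [[0.6267 0.1628 0.194 ]
 [0.5165 0.1583 0.194 ]] 0.11035365396167969
handle [[0.5905 0.2281 0.2   ]
 [0.5468 0.2277 0.2   ]] 0.04364368873791247
edge [[ 0.7708 -0.0032  0.08  ]
 [ 0.3841 -0.011   0.08  ]]
crate [[ 0.7721 -0.0016  0.08  ]
 [ 0.3748 -0.0107  0.08  ]
 [ 0.7649  0.2656  0.08  ]
 [ 0.3694  0.2549  0.08  ]]
tray [[ 0.7048 -0.1775  0.05  ]
 [ 0.4671 -0.1832  0.05  ]
 [ 0.6996 -0.0105  0.05  ]
 [ 0.462  -0.018   0.05  ]]
edge ang 1.1506032472408734
2.3064994911093653
0.4669048975760764
tray 1.3765199029283772 0.23774826701689072
jar [[0.421  0.0715 0.165 ]] mt [[0.7215 0.0061 0.1   ]
 [0.6988 0.0068 0.1   ]
 [0.7281 0.0892 0.1   ]
 [0.7023 0.0899 0.1   ]]
```

```bash
cat >> h.py <<'E'
np.set_printoptions(precision=4,suppress=True)
def toolR(yaw,tilt=0):
    "tool down, tool x at world heading yaw deg; then tilted by tilt deg about the tool's x"
    c,s=np.cos(np.radians(yaw)),np.sin(np.radians(yaw))
    return np.c_[[c,s,0],[s,-c,0],[0,0,-1]]@R.from_euler('x',tilt,degrees=True).as_matrix()
def rel(pos,Rt,st=None):
    st=st or read_state();R0=R.from_rotvec(st['orientation']).as_matrix()
    d=R0.T@(np.array(pos)-st['tool_pos'])/.5
    return d, R.from_matrix(R0.T@Rt).as_rotvec()/(np.pi/2)
E
python3 - <<'E'
from h import *
print(rel([.5715,.150,.32],toolR(1.8)))
E
```

```text
(array([ 1.1783, -1.1106, -0.2026]), array([-0.001 ,  0.0001,  0.1912]))
```

```bash
python3 -m crank '[[[1,0.06,-0.06,-0.08,0,0,0],[1,0.14,-0.13,-0.14,0,0,0],[1,0.23,-0.21,-0.18,0,0,0],[1,0.32,-0.29,-0.20,0,0,0],[1,0.40,-0.37,-0.20,0,0,0]]]' 10 && python3 -m crank '[[[1,0.08,-0.074,0,0,0,0],[1,0.16,-0.148,0,0,0,0],[1,0.24,-0.222,0,0,0,0],[1,0.32,-0.296,0,0,0,0],[1,0.40,-0.37,0,0,0,0]]]' && python3 -m crank '[[[-0.1,0.08,-0.08,0,0,0,0.06],[-0.1,0.16,-0.16,0,0,0,0.12],[-0.1,0.25,-0.24,0,0,0,0.19],[-0.1,0.33,-0.32,0,0,0,0.19],[-0.1,0.378,-0.37,-0.003,0,0,0.191]]]' && python3 - <<'E'
from h import *
import pickle
st=read_state();im=read_camera('wrist');cv2.imwrite('pics/w1.png',im[:,:,::-1]);pickle.dump(st,open('w1.pkl','wb'))
print(st['t'],st['tool_pos'],st['orientation'],st['opening'],st['dq'],rel([.5715,.150,.32],toolR(1.8),st))
E
```

```text
t: 0.72
tool_pos: [0.3252, -0.3257, 0.3195]
orientation: [3.097, 0.519, 0.002]
force: [0.4, 0.7, -0.3]
opening: 0.0932
gripper_force: 0.0
t: 1.35
tool_pos: [0.4535, -0.0854, 0.3184]
orientation: [3.098, 0.519, -0.0]
force: [0.9, 0.2, 0.6]
opening: 0.0929
gripper_force: 0.0
t: 1.98
tool_pos: [0.5717, 0.1519, 0.3189]
orientation: [-3.141, -0.053, 0.003]
force: [-0.5, 0.1, 0.3]
opening: 0.0477
gripper_force: 0.0
1.975 [0.5717 0.1519 0.3189] [-3.1411 -0.0527  0.0028] 0.04766268056509561 [ 0.377   0.453  -0.502  -0.011   0.047   0.3955] (array([-0.0006,  0.0038, -0.0022]), array([-0.    ,  0.0011,  0.0014]))
```

View pics/w1.png

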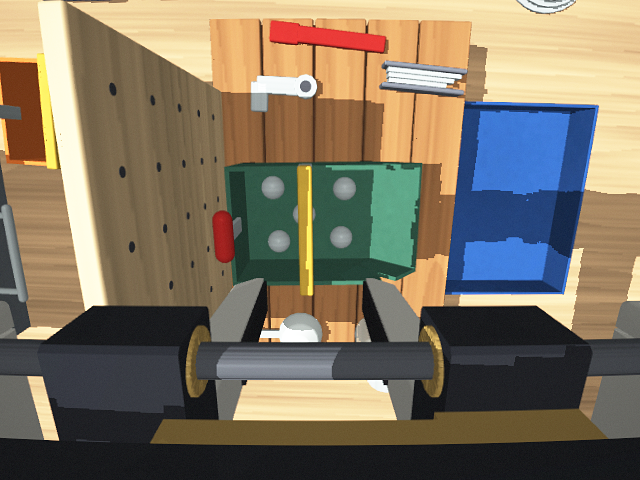

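The wrist view shows the tub's bar from (305,165) to (307,295) and its handle at (224,237). The tray corners are near (475,102), (597,106), (566,293) and (449,294). The pegboard is on the left. I'll now measure by colour segmentation, with the arm settled.

```bash
cat >> h.py <<'E'
def blob(im,lo,hi,roi):
    "corner points of the min-area rectangle of the biggest blob of that HSV range in roi (x0,y0,x1,y1), ends of its long axis, area"
    x0,y0,x1,y1=roi;m=np.zeros(im.shape[:2],np.uint8)
    m[y0:y1,x0:x1]=cv2.inRange(cv2.cvtColor(im,cv2.COLOR_RGB2HSV),lo,hi)[y0:y1,x0:x1]
    m=cv2.morphologyEx(m,cv2.MORPH_CLOSE,np.ones((3,3)))
    c=max(cv2.findContours(m,cv2.RETR_EXTERNAL,cv2.CHAIN_APPROX_NONE)[0],key=cv2.contourArea)
    b=cv2.boxPoints(cv2.minAreaRect(c));b=b[np.argsort(b[:,1])]
    return np.array([(b[0]+b[1])/2,(b[2]+b[3])/2]),b,cv2.contourArea(c)
YEL=((22,120,60),(34,255,255));RED=((0,140,60),(6,255,255));BLU=((105,120,40),(125,255,255))
E
python3 - <<'E'
from h import *
st=read_state();im=read_camera('wrist');tp=read_camera('top')
print(st['dq'],st['tool_pos'])
W=cam('wrist',st);T=cam('top')
for n,c,rw,rt in(("bar",YEL,(250,130,350,310),(280,180,340,300)),("handle",RED,(190,190,250,290),(240,215,290,270))):
    ew,_,a=blob(im,*c,rw);et,_,b=blob(tp,*c,rt);p=tri(W,ew,T,et);d=p[0]-p[1]
    print(n,ew,et,a,b);print(p,"len",np.linalg.norm(d[:3]),"ang",np.degrees(np.arctan2(d[1],d[0])))
    z={"bar":.194,"handle":.2}[n]
    for C,e in((W,ew),(T,et)):
        q=atz(C,e,z);d=q[0]-q[1];print("  z-known mid",q.mean(0),"ang",np.degrees(np.arctan2(d[1],d[0])),np.linalg.norm(d))
for C,i,roi in((W,im,(440,90,620,305)),(T,tp,(400,160,510,310))):
    _,b,a=blob(i,*BLU,roi);q=atz(C,b,.05);print("tray",b.tolist(),a);print(q)
E
```

```text
[-0.0519 -0.0433  0.0468 -0.0056 -0.0084 -0.0768] [0.5724 0.1547 0.3187]
bar [[307.7584 166.9289]
 [309.3403 295.0699]] [[309.5406 269.2433]
 [310.7027 276.2162]] 1609.5 40.0
[[ 0.5368  0.1826 -1.4112  0.0213]
 [ 0.5167  0.1578  0.1923  0.0003]] len 1.6038367141820398 ang 50.96066867915135
  z-known mid [0.5723 0.16   0.194 ] ang 2.464309619210614 0.10990039838758166
  z-known mid [0.522  0.1587 0.194 ] ang 8.199464124324685 0.010836474029904642Traceback (most recent call last):
  File "<stdin>", line 6, in <module>
  File "h.py", line 39, in blob
    c=max(cv2.findContours(m,cv2.RETR_EXTERNAL,cv2.CHAIN_APPROX_NONE)[0],key=cv2.contourArea)
ValueError: max() iterable argument is empty
```

```bash
python3 - <<'E'
from h import *
st=read_state();im=read_camera('wrist');tp=cv2.imread('pics/top0.png')[:,:,::-1].copy()
print(st['tool_pos'],st['dq'])
W=cam('wrist',st);T=cam('top')
for n,c,rw,rt in(("bar",YEL,(250,130,350,310),(280,180,340,300)),("handle",RED,(190,190,250,290),(250,215,275,270))):
    ew,_,a=blob(im,*c,rw);et,_,b=blob(tp,*c,rt);p=tri(W,ew,T,et);d=p[0]-p[1]
    print(n,a,b);print(p,"len",np.linalg.norm(d[:3]),"ang",np.degrees(np.arctan2(d[1],d[0])))
    z={"bar":.194,"handle":.2}[n]
    for C,e in((W,ew),(T,et)):
        q=atz(C,e,z);d=q[0]-q[1];print("  z-known mid",q.mean(0),"ang",np.degrees(np.arctan2(d[1],d[0])),np.linalg.norm(d))
for C,i,roi in((W,im,(440,90,620,305)),(T,tp,(400,160,510,310))):
    _,b,a=blob(i,*BLU,roi);print("tray",b.tolist(),a);print(atz(C,b,.05))
# crate front edge in wrist, above the tray
print(atz(W,[(472,22),(464,95)],.08))
# pegboard top edge near face in wrist (z .33) / top
print("peg",atz(T,np.array([(19,150),(78,525)])/2.7+[230,130],.08))
E
```

```text
[0.5714 0.1506 0.319 ] [-0.0408 -0.0344  0.0251 -0.011   0.0035 -0.0173]
bar 1625.0 496.0
[[0.6274 0.163  0.1889 0.0009]
 [0.5167 0.1581 0.1933 0.0007]] len 0.11082748142860731 ang 2.5155218705336426
  z-known mid [0.5723 0.1601 0.194 ] ang 2.3740603555332194 0.11063606581205818
  z-known mid [0.5718 0.1609 0.194 ] ang 2.5635852566375292 0.11018393482623502
handle 895.0 211.5
[[0.5904 0.2277 0.2007 0.0001]
 [0.5484 0.2268 0.2032 0.0029]] len 0.04206976770914336 ang 1.1666729613693139
  z-known mid [0.5685 0.2271 0.2   ] ang 2.1232861304656483 0.043551434318061924
  z-known mid [0.5697 0.2281 0.2   ] ang -1.0189216942400223 0.041306117068525945
tray [[464.4423828125, 91.39057159423828], [597.091796875, 105.1129150390625], [443.5906066894531, 292.9576416015625], [576.239990234375, 306.67999267578125]] 23892.0
[[ 0.7101 -0.0159  0.05  ]
 [ 0.704  -0.177   0.05  ]
 [ 0.4626 -0.0227  0.05  ]
 [ 0.4476 -0.2084  0.05  ]]
tray [[492.3385925292969, 171.92010498046875], [401.5130310058594, 177.34249877929688], [499.8901672363281, 298.4095764160156], [409.0646057128906, 303.83197021484375]] 10494.5
[[ 0.6979 -0.1779  0.05  ]
 [ 0.6903 -0.0095  0.05  ]
 [ 0.4668 -0.1828  0.05  ]
 [ 0.4619 -0.0162  0.05  ]]
[[ 0.773  -0.0038  0.08  ]
 [ 0.7018 -0.0043  0.08  ]]
peg [[0.677  0.2842 0.08  ]
 [0.4343 0.2501 0.08  ]]
```

```bash
python3 - <<'E'
from h import *
import pickle
T=cam('top');tp=cv2.imread('pics/top0.png').astype(float);im=cv2.imread('pics/w1.png').astype(float);W=cam('wrist',pickle.load(open('w1.pkl','rb')))
def edge(im,rows,x0,x1,lastbrown=True):
    P=[]
    for r in rows:
        d=cv2.GaussianBlur(im,(1,5),0)[r,x0:x1,0]-im[r,x0:x1,2] # blue-red
        k=np.argmax(d>0)
        if k>0: P.append((x0+k-1+d[k-1]/(d[k-1]-d[k]),r))
    return np.array(P)
for n,C,i,rows,x0,x1 in(("top",T,tp,range(180,298,3),385,430),("wrist",W,im,range(112,285,4),425,490)):
    p=edge(i,rows,x0,x1);q=atz(C,p,.08);f=np.polyfit(q[:,0],q[:,1],1);r=q[:,1]-np.polyval(f,q[:,0])
    k=abs(r)<2e-3+np.median(abs(r));f=np.polyfit(q[k,0],q[k,1],1)
    print(n,k.sum(),"ang",np.degrees(f[0]),"y at .58",np.polyval(f,.58),"resid",np.std(q[k,1]-np.polyval(f,q[k,0])))
c=atz(W,[(475,102),(597,105),(449,294),(566,293)],.05);print(c)
E
```

```text
top 40 ang 1.6057179741122258 y at .58 -0.0070432750833652885 resid 0.00017626011195775578
wrist 44 ang 1.5872425715800993 y at .58 -0.007347052958813261 resid 0.00013385789808689107
[[ 0.6995 -0.0284  0.05  ]
 [ 0.7042 -0.1755  0.05  ]
 [ 0.4616 -0.0286  0.05  ]
 [ 0.4673 -0.1876  0.05  ]]
```

```bash
python3 - <<'E'
from h import *
st=read_state()
print(st['tool_pos'],*rel([.572,.1638,.26],toolR(2.45,10)))
print(*rel([.572,.1638,.1673],toolR(2.45,10)))
E
```

```text
[0.5712 0.1495 0.3193] [ 0.0027 -0.0287  0.1186] [ 0.1115  0.0004 -0.0062]
[ 0.0029 -0.0288  0.304 ] [ 0.1115  0.0004 -0.0062]
```

```bash
python3 -m crank '[[[-0.1,0.002,-0.02,0.03,0.1115,0,-0.006],[-0.1,0.003,-0.029,0.08,0.1115,0,-0.006],[-0.1,0.003,-0.029,0.118,0.1115,0,-0.006],[-0.1,0.003,-0.029,0.118,0.1115,0,-0.006],[-0.1,0.003,-0.029,0.118,0.1115,0,-0.006]]]' 15 && python3 - <<'E'
from h import *
print(*rel([.572,.1638,.1673],toolR(2.45,10)))
E
```

```text
t: 2.8
tool_pos: [0.5728, 0.1639, 0.2622]
orientation: [-2.966, -0.062, 0.002]
force: [-0.1, -0.3, 0.5]
opening: 0.0418
gripper_force: 0.0
[-0.002   0.0331  0.1868] [-0.0003 -0.0014 -0.0006]
```

```bash
python3 -m crank '[[[-0.1,0,0.009,0.05,0,0,0],[-0.1,-0.001,0.018,0.10,0,0,0],[-0.1,-0.002,0.026,0.145,0,0,0],[-0.1,-0.002,0.033,0.187,0,0,0],[-0.1,-0.002,0.033,0.187,0,0,0]]]' && python3 - <<'E'
from h import *
print(*rel([.572,.1638,.1673],toolR(2.45,10)))
s=read_state();print(s['force'],s['wrist_torque'])
E
```

```text
t: 3.42
tool_pos: [0.5709, 0.164, 0.1654]
orientation: [-2.966, -0.062, 0.007]
force: [-0.3, 0.6, 0.5]
opening: 0.0418
gripper_force: 0.0
[ 0.0021 -0.0002 -0.0038] [-0.0002  0.0006 -0.0007]
[-0.2786  0.5685  0.5413] [-0.0825  0.0783  0.0255]
```

```bash
python3 -m crank '[[[-1,0.001,0,-0.003,0,0,0],[-1,0.001,0,-0.003,0,0,0],[-1,0.001,0,-0.003,0,0,0],[-1,0.001,0,-0.003,0,0,0],[-1,0.001,0,-0.003,0,0,0]]]' 15 && python3 - <<'E'
from h import *
s=read_state();print(s['force'],s['wrist_torque'],s['opening'],s['gripper_force'])
R0=R.from_rotvec(s['orientation']).as_matrix()
print(R0.T@np.array([0,-.03,0])/.5)
E
```

```text
t: 4.05
tool_pos: [0.5728, 0.1634, 0.1686]
orientation: [-2.966, -0.061, 0.002]
force: [-0.3, -3.8, 5.6]
opening: 0.0137
gripper_force: 15.0
[-0.2649 -3.8086  5.61  ] [-0.5069  0.0402  0.0052] 0.013732108540269947 15.001321714371443
[-0.0025  0.059  -0.0104]
```

```bash
python3 -m crank '[[[-1,-0.001,0.014,-0.002,0,0,0],[-1,-0.001,0.028,-0.005,0,0,0],[-1,-0.002,0.043,-0.007,0,0,0],[-1,-0.003,0.059,-0.0104,0,0,0],[-1,-0.003,0.059,-0.0104,0,0,0]]]' && python3 - <<'E'
from h import *
s=read_state();print(s['force'],s['wrist_torque'],s['opening'],s['gripper_force'])
R0=R.from_rotvec(s['orientation']).as_matrix()
g=s['tool_pos']-.019*R0[:,2];print("grasp",g)
print("untilt",*rel(g+.019*np.array([0,0,-1]),toolR(2.45,0)))
E
```

```text
t: 4.68
tool_pos: [0.5723, 0.1344, 0.1685]
orientation: [-2.964, -0.061, 0.002]
force: [-0.6, 4.1, 5.7]
opening: 0.0136
gripper_force: 15.0
[-0.6426  4.0788  5.7118] [0.3763 0.0564 0.09  ] 0.013592220194258878 15.005297237075865
grasp [0.5724 0.131  0.1872]
untilt [-0.0001  0.0067 -0.0006] [-0.1124 -0.0015 -0.0008]
```

```bash
python3 -m crank '[[[-0.4,0,0,0,0,0,0],[-0.4,0,0,0,0,0,0],[-0.4,0,0.003,0,-0.056,0,0],[-0.4,0,0.0067,0,-0.1124,0,0],[-0.4,0,0.0067,0,-0.1124,0,0]]]' && python3 -m crank '[[[-1,0,0,0,0,0,0],[-1,0,0,0,0,0,0],[-1,0,0,0,0,0,0],[-1,0,0,0,0,0,0],[-1,0,0,0,0,0,0]]]' 45 && python3 - <<'E'
from h import *
s=read_state();im=read_camera('wrist');W=cam('wrist',s)
print(s['force'],s['wrist_torque'],s['opening'],s['gripper_force'])
e,b,a=blob(im,*YEL,(250,130,350,310));print(e,a)
R0=R.from_rotvec(s['orientation']).as_matrix();x=R0[:,0];print("heading",np.degrees(np.arctan2(x[1],x[0])), "tilt z",R0[:,2])
print(*rel([.579,.0648,s['tool_pos'][2]],toolR(1.6,0),s))
E
```

```text
t: 5.3
tool_pos: [0.5716, 0.1316, 0.1666]
orientation: [3.14, 0.068, 0.0]
force: [0.3, -0.0, 0.2]
opening: 0.0281
gripper_force: 0.0
t: 5.92
tool_pos: [0.572, 0.1301, 0.1669]
orientation: [3.14, 0.064, 0.001]
force: [1.4, 1.5, -2.2]
opening: 0.0116
gripper_force: 45.0
[ 1.4481  1.4722 -2.1858] [ 0.2594 -0.1159  0.0836] 0.01156548427236614 44.99594986438751
[[313.5 185. ]
 [313.5 309. ]] 3424.0
heading 2.343007946832587 tilt z [ 0.0006 -0.0014 -1.    ]
[0.0087 0.1312 0.0002] [ 0.0009 -0.0004  0.0083]
```

```bash
python3 -m crank '[[[-1,0.001,0.012,0,0,0,0.001],[-1,0.002,0.028,0,0,0,0.003],[-1,0.004,0.044,0,0,0,0.005],[-1,0.005,0.06,0,0,0,0.007],[-1,0.006,0.076,0,0,0,0.008]]]' && python3 -m crank '[[[-1,0.001,0.012,0,0,0,0],[-1,0.002,0.024,0,0,0,0],[-1,0.002,0.035,0,0,0,0],[-1,0.003,0.042,0,0,0,0],[-1,0.003,0.042,0,0,0,0]]]' && python3 - <<'E'
from h import *
s=read_state();print(s['force'],s['wrist_torque'],s['opening'],s['gripper_force'])
sc=read_camera('scene');cv2.imwrite('pics/s2.png',cv2.resize(sc[170:320,200:400],None,fx=4,fy=4,interpolation=cv2.INTER_CUBIC)[:,:,::-1])
im=read_camera('wrist');cv2.imwrite('pics/w2.png',im[:,:,::-1]);import pickle;pickle.dump(s,open('w2.pkl','wb'))
print(*rel([.579,.0648,s['tool_pos'][2]],toolR(1.6,0),s))
E
```

```text
t: 6.6
tool_pos: [0.5765, 0.0917, 0.1669]
orientation: [3.14, 0.044, 0.001]
force: [-0.2, 3.4, -3.3]
opening: 0.0115
gripper_force: 45.0
t: 7.22
tool_pos: [0.5786, 0.0707, 0.1669]
orientation: [3.139, 0.044, 0.001]
force: [-0.1, -3.2, -5.4]
opening: 0.0116
gripper_force: 45.0
[-0.1218 -3.1608 -5.4155] [-0.1671  0.0892 -0.0103] 0.011598600966795502 44.99306380748749
[0.0004 0.0118 0.    ] [ 0.0016 -0.0002  0.0001]
```

View pics/s2.png

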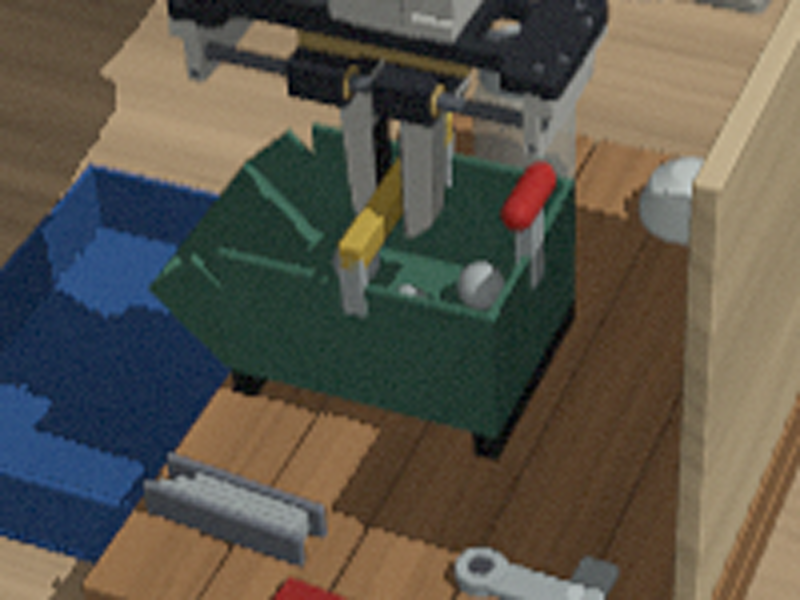

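```bash
python3 -m crank '[[[-1,0,0.005,0,0,0,0],[-1,0,0.010,0,0,0,0],[-1,0,0.0115,0,0,0,0],[-1,0,0.0115,0,0,0,0],[-1,0,0.0115,0,0,0,0]]]' && python3 - <<'E'
from h import *
s=read_state();print(s['force'],s['wrist_torque'])
sc=read_camera('scene');cv2.imwrite('pics/s3.png',cv2.resize(sc[230:280,230:330],None,fx=8,fy=8,interpolation=cv2.INTER_CUBIC)[:,:,::-1])
im=read_camera('wrist');cv2.imwrite('pics/w3.png',im[:,:,::-1]);import pickle;pickle.dump(s,open('w3.pkl','wb'))
R0=R.from_rotvec(s['orientation']).as_matrix();x=R0[:,0];print("heading",np.degrees(np.arctan2(x[1],x[0])),R0[:,2])
print(*rel([.579,.0648,s['tool_pos'][2]],toolR(1.6,0),s))
S=cam('scene')
# predicted pixels: front foot near lower corner at the target pose, crate edge
u=np.array([-.0279,.9996,0]);v=np.array([.9996,.0279,0]);E=np.array([.581,-.0052,.08])
print((proj(S,[E+.055*v,E-.002*u+.055*v,E-.002*u+.1*v])-[229.5,229.5])*8)
E
```

```text
t: 7.95
tool_pos: [0.5787, 0.0656, 0.1669]
orientation: [3.14, 0.045, 0.001]
force: [-0.3, 0.2, -8.7]
opening: 0.0122
gripper_force: 45.0
[-0.2609  0.21   -8.738 ] [ 0.0888 -0.0003  0.0383]
heading 1.632559029596596 [ 0.0004 -0.0016 -1.    ]
[0.0005 0.0017 0.    ] [ 0.0011 -0.0002  0.0004]
[[200.8324 294.0896]
 [193.6314 292.177 ]
 [109.6997 411.1776]]
```

View pics/s3.png

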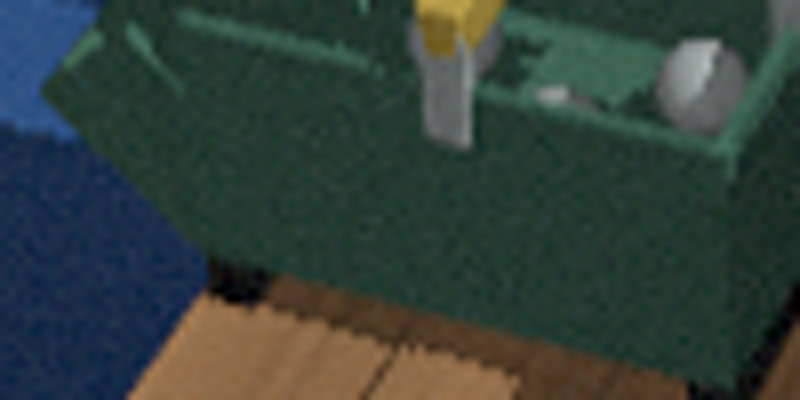

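View pics/w3.png

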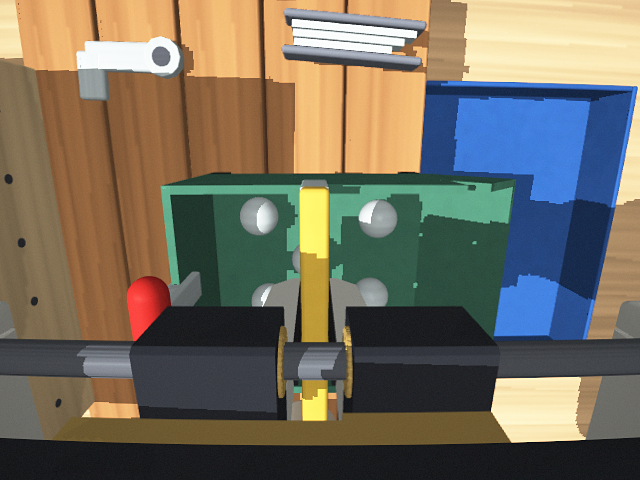

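The scene close-up shows the front foot's near corner at (208,290), about 1 mm from the crate edge line through (205,292) and (128,400). The wrist view shows the tub square to the tray, with the bar clamped level. I'll release, rise and re-measure.

```bash
python3 -m crank '[[[-0.1,0,0,0,0,0,0],[-0.1,0,0,0,0,0,0],[-0.1,0,0,0,0,0,0],[-0.1,0,0,-0.02,0,0,0],[-0.1,0,0,-0.07,0,0,0]]]' && python3 -m crank '[[[-0.1,0,0,-0.06,0,0,0],[-0.1,0,0,-0.14,0,0,0],[-0.1,0,0,-0.22,0,0,0],[-0.1,0,0,-0.24,0,0,0],[-0.1,0,0,-0.24,0,0,0]]]' && python3 - <<'E'
from h import *
s=read_state();im=read_camera('wrist');W=cam('wrist',s);cv2.imwrite('pics/w4.png',im[:,:,::-1])
import pickle;pickle.dump(s,open('w4.pkl','wb'))
print(s['tool_pos'],s['dq'],im.shape)
for n,c,rw,z in(("bar",YEL,(270,100,360,330),.194),("handle",RED,(150,150,280,330),.2)):
    e,_,a=blob(im,*c,rw);q=atz(W,e,z);d=q[0]-q[1];print(n,e.tolist(),a,q.mean(0),"ang",np.degrees(np.arctan2(d[1],d[0])),np.linalg.norm(d))
E
```

```text
t: 8.68
tool_pos: [0.578, 0.0658, 0.2019]
orientation: [3.14, 0.045, -0.002]
force: [1.1, -0.4, -1.6]
opening: 0.0415
gripper_force: 0.0
t: 9.3
tool_pos: [0.5791, 0.066, 0.3229]
orientation: [3.14, 0.045, 0.004]
force: [-0.4, 0.1, 0.2]
opening: 0.0419
gripper_force: 0.0
[0.5791 0.066  0.3229] [-0.0013  0.0208  0.0456 -0.0008 -0.0111  0.0012] (480, 640, 3)
bar [[314.4999694824219, 167.99996948242188], [314.4999694824219, 294.9999694824219]] 1579.5 [0.5784 0.066  0.194 ] ang 1.6540455099201303 0.11043027456920691
handle [[232.12393188476562, 210.8584442138672], [235.53985595703125, 262.09735107421875]] 882.5 [0.5757 0.1331 0.2   ] ang 2.088293443251956 0.04393217793177
```

```bash
python3 - <<'E'
from h import *
import pickle
s=pickle.load(open('w4.pkl','rb'));W=cam('wrist',s);im=cv2.imread('pics/w4.png').astype(float)
P=[]
for r in list(range(108,160,3))+list(range(285,300,3)):
    d=im[r,360:520,0]-im[r,360:520,2];k=np.where((d[1:]>0)&(d[:-1]<=0))[0]
    if len(k): P.append((360+k[0]+.5,r))
q=atz(W,P,.08);y=q[:,1]-(q[:,0]-.58)*np.tan(np.radians(1.6));print(np.c_[q[:,:2],y][::2])
u=np.array([-.0279,.9996,0]);v=np.array([.9996,.0279,0]);H=np.array([.576,.1331,.2])
s=read_state();print("handle hover",*rel(H+[0,0,.08],toolR(91.6),s))
E
```

```text
[[ 0.6936 -0.0043 -0.0075]
 [ 0.6874 -0.0048 -0.0078]
 [ 0.6812 -0.0052 -0.008 ]
 [ 0.6749 -0.0057 -0.0083]
 [ 0.6686 -0.005  -0.0075]
 [ 0.6622 -0.0055 -0.0078]
 [ 0.6558 -0.0059 -0.0081]
 [ 0.6494 -0.0064 -0.0084]
 [ 0.6428 -0.0058 -0.0075]
 [ 0.49   -0.0259 -0.0234]
 [ 0.4823 -0.0315 -0.0287]
 [ 0.4735  0.0025  0.0054]]
handle hover [-0.0012 -0.1344  0.0824] [ 0.0007  0.0007 -0.9996]
```

```bash
python3 -m crank '[[[0.4,0,-0.03,0.01,0,0,-0.115],[0.4,0,-0.06,0.02,0,0,-0.23],[0.4,-0.001,-0.09,0.03,0,0,-0.345],[0.4,-0.001,-0.12,0.04,0,0,-0.46],[0.4,-0.001,-0.134,0.04,0,0,-0.575]]]' 20 && python3 - <<'E'
from h import *
print(*rel([.576,.1331,.26],toolR(91.6)))
E
```

```text
t: 9.98
tool_pos: [0.575, 0.1335, 0.2987]
orientation: [-2.802, -1.421, 0.007]
force: [0.7, -0.5, -0.1]
opening: 0.065
gripper_force: 0.0
[0.0007 0.0023 0.0775] [-0.0021  0.002  -0.4204]
```

```bash
python3 -m crank '[[[0.4,0,0,0.015,0,0,-0.1],[0.4,0,0,0.03,0,0,-0.21],[0.4,0,0.001,0.05,0,0,-0.32],[0.4,0.001,0.001,0.07,0,0,-0.42],[0.4,0.001,0.001,0.078,0,0,-0.42]]]' && python3 - <<'E'
from h import *
s=read_state();print(s['tool_pos'],s['dq'],*rel([.576,.1331,.181],toolR(91.6),s))
im=read_camera('wrist');W=cam('wrist',s);cv2.imwrite('pics/w5.png',im[:,:,::-1])
e,_,a=blob(im,*RED,(200,100,440,400));q=atz(W,e,.2);print(e.tolist(),a,q)
hsv=cv2.inRange(cv2.cvtColor(im,cv2.COLOR_RGB2HSV),*RED);x,y,w,h=cv2.boundingRect(max(cv2.findContours(hsv,cv2.RETR_EXTERNAL,cv2.CHAIN_APPROX_NONE)[0],key=cv2.contourArea));print(x,y,w,h,atz(W,[(x,y+h/2),(x+w,y+h/2)],.2))
E
```

```text
t: 10.6
tool_pos: [0.5757, 0.1328, 0.2601]
orientation: [-2.199, -2.242, 0.006]
force: [0.2, 0.3, -0.0]
opening: 0.0649
gripper_force: 0.0
[0.5757 0.1328 0.2601] [-0.0014 -0.0041  0.0293 -0.0022 -0.0496  0.0894] [0.0009 0.0011 0.1582] [-0.0023  0.0012 -0.0052]
[[316.1651306152344, 247.28099060058594], [316.8380432128906, 270.8332214355469]] 1363.5 [[0.5757 0.1408 0.2   ]
 [0.5764 0.1245 0.2   ]]
475 152 45 120 [[0.6772 0.1665 0.2   ]
 [0.7068 0.1672 0.2   ]]
```

```bash
python3 -m crank '[[[0.4,0.001,0.001,0.05,0,0,-0.005],[0.4,0.001,0.001,0.10,0,0,-0.005],[0.4,0.001,0.001,0.14,0,0,-0.005],[0.4,0.001,0.001,0.158,0,0,-0.005],[0.4,0.001,0.001,0.158,0,0,-0.005]]]' && python3 -m crank '[[[-1,0,0,0,0,0,0],[-1,0,0,0,0,0,0],[-1,0,0,0,0,0,0],[-1,0,0,0,0,0,0],[-1,0,0,0,0,0,0]]]' 25 && python3 - <<'E'
from h import *
s=read_state();R0=R.from_rotvec(s['orientation']).as_matrix();print(s['tool_pos'],s['force'],s['wrist_torque'],R0)
E
```

```text
t: 11.28
tool_pos: [0.5773, 0.1333, 0.1836]
orientation: [2.19, 2.251, -0.002]
force: [0.6, 0.8, 0.2]
opening: 0.0649
gripper_force: 0.0
t: 11.9
tool_pos: [0.5777, 0.1336, 0.185]
orientation: [2.188, 2.252, 0.0]
force: [-4.0, 0.7, 7.0]
opening: 0.0423
gripper_force: 25.0
[0.5777 0.1336 0.185 ] [-4.0183  0.7453  6.9998] [ 0.0168  0.6186 -0.0843] [[-0.0286  0.9996  0.0015]
 [ 0.9996  0.0286 -0.0011]
 [-0.0012  0.0015 -1.    ]]
```

```bash
python3 - <<'E'
from h import *
for i in range(4):
    s=read_state();print(s['t'],s['tool_pos'],s['force'],s['opening'],s['gripper_force']);im=read_camera('wrist')
cv2.imwrite('pics/w6.png',im[200:480,200:440,::-1])
E
```

```text
11.9 [0.5777 0.1336 0.185 ] [-4.0183  0.7453  6.9998] 0.04227603345386543 25.000992715358734
11.95 [0.5777 0.1336 0.1849] [-3.9505 -0.4636  5.4363] 0.042053831784601765 25.000992715358734
12.0 [0.5777 0.1335 0.1849] [-3.6247 -0.3592  6.2087] 0.0426044209054279 25.000971257686615
12.05 [0.5778 0.1335 0.1849] [-3.4866  1.4014  5.6224] 0.04250400596615139 25.00104010105133
```

View pics/w6.png

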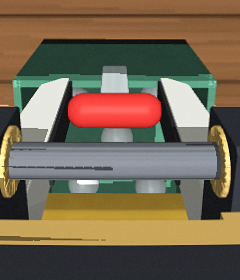

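```bash
python3 -m crank '[[[0.2,0,0,0,0,0,0],[0.2,0,0,0,0,0,0],[0.2,0,-0.003,0.004,0,0,0],[0.2,0,-0.003,0.007,0,0,0],[0.2,0,-0.003,0.007,0,0,0]]]' 30 && python3 -m crank '[[[-1,0,0,0,0,0,0],[-1,0,0,0,0,0,0],[-1,0,0,0,0,0,0],[-1,0,0,0,0,0,0],[-1,0,0,0,0,0,0]]]' && python3 - <<'E'
from h import *
s=read_state();R0=R.from_rotvec(s['orientation']).as_matrix();print(s['tool_pos'],s['force'],s['wrist_torque'])
# arc of handle about tub edge, offsets from now in tool units, per lean angle
u=np.array([-.0279,.9996,0]);r,a0=np.hypot(.137,.12),np.arctan2(.12,.137)
for L in range(0,76,4):
    a=a0+np.radians(L);d=(r*np.cos(a)-.137)*u+np.array([0,0,r*np.sin(a)-.12]);print(L,np.round(R0.T@d/.5,4).tolist())
E
```

```text
t: 12.72
tool_pos: [0.5759, 0.1333, 0.1802]
orientation: [2.189, 2.252, -0.001]
force: [-0.3, -0.3, 0.1]
opening: 0.0558
gripper_force: 0.0
t: 13.35
tool_pos: [0.5765, 0.1334, 0.1808]
orientation: [2.188, 2.251, 0.0]
force: [3.4, -0.2, -0.4]
opening: 0.0421
gripper_force: 30.0
[0.5765 0.1334 0.1808] [ 3.4061 -0.1513 -0.3995] [-0.012  -0.7136  0.0006]
0 [-0.0, 0.0, -0.0]
4 [-0.0174, 0.0, -0.0185]
8 [-0.0361, 0.0, -0.0358]
12 [-0.056, 0.0, -0.0517]
16 [-0.0769, 0.0001, -0.0661]
20 [-0.0987, 0.0001, -0.0791]
24 [-0.1214, 0.0001, -0.0905]
28 [-0.1449, 0.0001, -0.1004]
32 [-0.169, 0.0001, -0.1085]
36 [-0.1935, 0.0001, -0.115]
40 [-0.2185, 0.0001, -0.1197]
44 [-0.2438, 0.0, -0.1227]
48 [-0.2692, 0.0, -0.1239]
52 [-0.2946, 0.0, -0.1233]
56 [-0.3199, -0.0, -0.1209]
60 [-0.345, -0.0, -0.1168]
64 [-0.3697, -0.0001, -0.111]
68 [-0.394, -0.0001, -0.1034]
72 [-0.4177, -0.0001, -0.0942]
```

```bash
python3 -m crank '[[[-1,-0.017,0,-0.0183,0,0,0],[-1,-0.036,0,-0.0355,0,0,0],[-1,-0.056,0,-0.0515,0,0,0],[-1,-0.077,0,-0.066,0,0,0],[-1,-0.0985,0,-0.079,0,0,0]]]' && python3 - <<'E'
from h import *
s=read_state();print(s['tool_pos'],s['force'],s['wrist_torque'])
sc=read_camera('scene');cv2.imwrite('pics/s4.png',cv2.resize(sc[150:330,160:400],None,fx=3,fy=3,interpolation=cv2.INTER_CUBIC)[:,:,::-1])
E
```

```text
t: 13.98
tool_pos: [0.5773, 0.0831, 0.2205]
orientation: [2.189, 2.251, -0.001]
force: [1.0, -0.0, -5.2]
opening: 0.0422
gripper_force: 30.0
[0.5773 0.0831 0.2205] [ 1.0296 -0.0392 -5.2067] [ 0.0762 -0.0817 -0.0115]
```

View pics/s4.png

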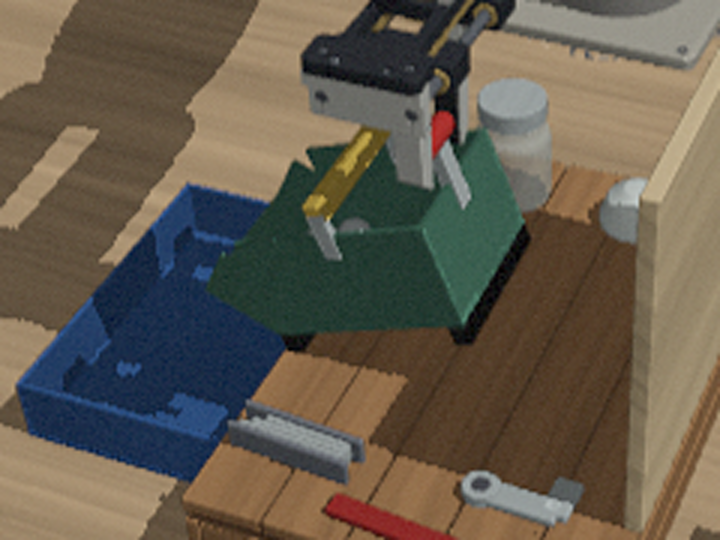

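The scene shows the tub leaning about 20°, pivoting on its front edge at (290,340) and held by the handle, with the bystanders untouched. That was my last picture, so I'll check by numbers from here.

```bash
python3 -m crank '[[[-1,-0.0227,0,-0.0114,0,0,0],[-1,-0.0462,0,-0.0213,0,0,0],[-1,-0.0703,0,-0.0294,0,0,0],[-1,-0.0948,0,-0.0359,0,0,0],[-1,-0.1198,0,-0.0406,0,0,0]]]' && python3 -m crank '[[[-1,-0.0253,0,-0.003,0,0,0],[-1,-0.0507,0,-0.0042,0,0,0],[-1,-0.0761,0,-0.0036,0,0,0],[-1,-0.1014,0,-0.0012,0,0,0],[-1,-0.1265,0,0.0029,0,0,0]]]' && python3 -c "
from h import *
s=read_state();print(s['tool_pos'],s['force'],s['wrist_torque'])"
```

```text
t: 14.65
tool_pos: [0.5795, 0.0235, 0.2411]
orientation: [2.188, 2.252, 0.0]
force: [0.2, 1.1, -2.9]
opening: 0.0424
gripper_force: 30.0
t: 15.28
tool_pos: [0.5816, -0.0401, 0.24]
orientation: [2.187, 2.25, 0.001]
force: [2.3, -1.3, 4.3]
opening: 0.042
gripper_force: 30.0
[ 0.5816 -0.0401  0.24  ] [ 2.2948 -1.2903  4.3446] [ 0.0296 -0.4349 -0.0355]
```

```bash
python3 -m crank '[[[-1,-0.0124,0,0.0028,0,0,0],[-1,-0.0247,0,0.0058,0,0,0],[-1,-0.037,0,0.0094,0,0,0],[-1,-0.049,0,0.0134,0,0,0],[-1,-0.0609,0,0.0179,0,0,0]]]' && python3 -m crank '[[[-1,0,0,0,0,0,0],[-1,0,0,0,0,0,0],[-1,0,0,0,0,0,0],[-1,0,0,0,0,0,0],[-1,0,0,0,0,0,0]]]' && python3 - <<'E'
from h import *
s=read_state();print(s['tool_pos'],s['force'],s['wrist_torque'])
tp=read_camera('top');sc=read_camera('scene');T=cam('top')
cv2.imwrite('pics/t7.png',tp[:,:,::-1]);cv2.imwrite('pics/s7.png',sc[:,:,::-1])
# bright grey round things over the blue tray floor, in the scene and top views
for n,i,roi in(("top",tp,(405,165,505,310)),("scene",sc,(160,200,290,315))):
    x0,y0,x1,y1=roi;h=cv2.cvtColor(i,cv2.COLOR_RGB2HSV)[y0:y1,x0:x1]
    m=((h[:,:,1]<110)&(h[:,:,2]>35)).astype(np.uint8)
    k,_,st,c=cv2.connectedComponentsWithStats(m);print(n,[(c[j]+[x0,y0]).round(0).tolist()+[int(st[j,4])] for j in range(1,k) if st[j,4]>15])
E
```

```text
t: 15.9
tool_pos: [0.5826, -0.0706, 0.2312]
orientation: [2.187, 2.25, 0.0]
force: [2.4, -1.7, 5.1]
opening: 0.0419
gripper_force: 30.0
t: 16.52
tool_pos: [0.5826, -0.0705, 0.2312]
orientation: [2.187, 2.25, 0.0]
force: [2.2, -1.1, 6.3]
opening: 0.042
gripper_force: 30.0
[ 0.5826 -0.0705  0.2312] [ 2.1565 -1.1391  6.276 ] [-0.1884 -0.4522 -0.0203]
top [[460.0, 234.0, 10769]]
scene [[208.0, 240.0, 6479], [203.0, 260.0, 282], [258.0, 297.0, 737], [211.0, 283.0, 111]]
```

```bash
python3 -m crank '[[[-1,-0.006,0,0.0023,0,0,0],[-1,-0.012,0,0.0047,0,0,0],[-1,-0.0177,0,0.0072,0,0,0],[-1,-0.0177,0,0.0072,0,0,0],[-1,-0.0177,0,0.0072,0,0,0]]]' && python3 -m crank '[[[-1,0,0,0,0,0,0],[-1,0,0,0,0,0,0],[-1,0,0,0,0,0,0],[-1,0,0,0,0,0,0],[-1,0,0,0,0,0,0]]]' && python3 - <<'E'
from h import *
s=read_state();print(s['tool_pos'],s['force'],s['wrist_torque'])
sc=read_camera('scene')
cv2.imwrite('pics/s8.png',sc[:,:,::-1])
x0,y0,x1,y1=165,205,285,310
hsv=cv2.cvtColor(sc,cv2.COLOR_RGB2HSV)
for s_ in(60,80,100):
    m=np.zeros(sc.shape[:2],np.uint8);m[y0:y1,x0:x1]=((hsv[:,:,1]<s_)&(hsv[:,:,2]>45))[y0:y1,x0:x1]
    k,_,st,c=cv2.connectedComponentsWithStats(m);print(s_,[c[j].round(0).tolist()+st[j,2:].tolist() for j in range(1,k) if st[j,4]>12])
S=cam('scene');print(proj(S,[[.586,-.03,.016],[.586,-.15,.016],[.68,-.09,.016],[.48,-.09,.016]]))
E
```

```text
t: 17.25
tool_pos: [0.5828, -0.0794, 0.2275]
orientation: [2.187, 2.25, -0.0]
force: [1.6, -2.1, 5.2]
opening: 0.0423
gripper_force: 30.0
t: 17.88
tool_pos: [0.5828, -0.0794, 0.2275]
orientation: [2.187, 2.25, -0.0]
force: [2.3, -1.8, 5.0]
opening: 0.0419
gripper_force: 30.0
[ 0.5828 -0.0794  0.2275] [ 2.2865 -1.8338  4.9619] [-0.3196 -0.4567 -0.0333]
60 [[222.0, 223.0, 15, 13, 84], [203.0, 260.0, 21, 25, 260], [211.0, 283.0, 12, 12, 101], [258.0, 297.0, 47, 29, 680]]
80 [[278.0, 218.0, 9, 17, 26], [222.0, 223.0, 17, 13, 99], [199.0, 237.0, 27, 31, 38], [203.0, 260.0, 22, 25, 269], [211.0, 283.0, 12, 12, 107], [258.0, 297.0, 48, 29, 696]]
100 [[201.0, 240.0, 106, 105, 3930], [280.0, 216.0, 12, 24, 155], [266.0, 231.0, 12, 11, 45], [203.0, 260.0, 22, 25, 277], [258.0, 296.0, 48, 33, 719], [211.0, 283.0, 12, 12, 111]]
[[257.7207 270.2207]
 [209.4705 256.1519]
 [210.3445 291.8755]
 [256.3722 233.9899]]
```

```bash
python3 -m crank '[[[-1,0.0177,0,-0.0072,0,0,0],[-1,0.0356,0,-0.0138,0,0,0],[-1,0.0539,0,-0.0193,0,0,0],[-1,0.0786,0,-0.0251,0,0,0],[-1,0.1037,0,-0.0292,0,0,0]]]' && python3 -m crank '[[[-1,0.0253,0,-0.0024,0,0,0],[-1,0.0507,0,-0.003,0,0,0],[-1,0.0761,0,-0.0018,0,0,0],[-1,0.1014,0,0.0012,0,0,0],[-1,0.1264,0,0.0059,0,0,0]]]' && python3 - <<'E'
from h import *
s=read_state();print(s['tool_pos'],s['force'],s['wrist_torque'])
tp=read_camera('top');sc=read_camera('scene');cv2.imwrite('pics/t9.png',tp[:,:,::-1]);cv2.imwrite('pics/s9.png',sc[:,:,::-1])
T=cam('top');S=cam('scene')
for n,C,i in(("scene",S,sc),("top",T,tp)):
    g=cv2.cvtColor(i,cv2.COLOR_RGB2HSV);m=np.zeros(g.shape[:2],np.uint8)
    # mask: tray interior
    u=np.array([-.0279,.9996]);v=np.array([.9996,.0279]);O=np.array([.581,-.0072])-.0885*u
    poly=proj(C,[np.r_[O+a*u*.08+b*v*.115,.016] for a,b in((1,1),(1,-1),(-1,-1),(-1,1))]).astype(np.int32)
    cv2.fillPoly(m,[poly],1)
    mm=m*((g[:,:,1]<80)&(g[:,:,2]>45)).astype(np.uint8)
    k,_,st,c=cv2.connectedComponentsWithStats(mm);print(n,[c[j].round(0).tolist()+st[j,2:].tolist()+atz(C,[c[j]],.016)[0,:2].round(3).tolist() for j in range(1,k) if st[j,4]>12])
E
```

```text
t: 18.55
tool_pos: [0.5808, -0.026, 0.2416]
orientation: [2.188, 2.251, -0.0]
force: [2.5, 0.2, 2.8]
opening: 0.0418
gripper_force: 30.0
t: 19.18
tool_pos: [0.5783, 0.0377, 0.2372]
orientation: [2.189, 2.253, -0.002]
force: [1.1, 1.2, -3.1]
opening: 0.0423
gripper_force: 30.0
[0.5783 0.0377 0.2372] [ 1.1376  1.2144 -3.0823] [ 0.0126 -0.3268 -0.0193]
scene [[229.0, 228.0, 11, 10, 83, 0.483, -0.161], [203.0, 260.0, 22, 25, 270, 0.601, -0.157], [211.0, 283.0, 12, 12, 106, 0.658, -0.101], [243.0, 291.0, 19, 20, 182, 0.653, -0.028]]
top [[441.0, 224.0, 90, 128, 8077, 0.606, -0.087], [483.0, 290.0, 14, 13, 135, 0.482, -0.162]]
```

```bash
python3 -m crank '[[[-1,0.0245,0,0.0065,0,0,0],[-1,0.0486,0,0.0146,0,0,0],[-1,0.0721,0,0.0245,0,0,0],[-1,0.0948,0,0.0359,0,0,0],[-1,0.1166,0,0.0489,0,0,0]]]' && python3 -m crank '[[[-1,0.0209,0,0.0144,0,0,0],[-1,0.0408,0,0.0303,0,0,0],[-1,0.0549,0,0.0432,0,0,0],[-1,0.0683,0,0.0567,0,0,0],[-1,0.0755,0,0.0648,0,0,0]]]' && python3 - <<'E'
from h import *
s=read_state();print(s['tool_pos'],s['force'],s['wrist_torque'])
print((s['tool_pos']-[.5765,.1334,.1808])*1000)
im=read_camera('wrist');s2=read_state();print(s2['tool_pos'],s2['force'])
E
```

```text
t: 19.9
tool_pos: [0.5769, 0.0957, 0.2128]
orientation: [2.189, 2.252, -0.002]
force: [-0.0, -1.2, -5.3]
opening: 0.0422
gripper_force: 30.0
t: 20.52
tool_pos: [0.5763, 0.1333, 0.1812]
orientation: [2.188, 2.252, 0.0]
force: [-5.1, -4.3, 8.5]
opening: 0.0423
gripper_force: 30.0
[0.5763 0.1333 0.1812] [-5.0903 -4.3088  8.469 ] [-0.6926  0.7663  0.0499]
[-0.2189 -0.0714  0.4146]
[0.5763 0.1334 0.1812] [ 0.0166  0.7634 -2.2189]
```

```bash
python3 -m crank '[[[-1,0.0004,0,0.0005,0,0,0],[0.3,0.0004,0,0.0005,0,0,0],[0.3,0.0004,0,0.0005,0,0,0],[0.3,0.0004,0,0.0005,0,0,0],[0.3,0.0004,0,-0.02,0,0,0]]]' && python3 -m crank '[[[0.3,0,0,-0.06,0,0,0],[0.3,0,0,-0.14,0,0,0],[0.3,0,0,-0.22,0,0,0],[0.3,0,0,-0.24,0,0,0],[0.3,0,0,-0.24,0,0,0]]]' && python3 - <<'E'
from h import *
s=read_state();print(s['tool_pos'],s['force'])
im=read_camera('wrist');W=cam('wrist',s)
for n,c,rw,z in(("bar",YEL,(150,200,500,478),.194),("handle",RED,(200,100,440,400),.2)):
    try:
        e,b,a=blob(im,*c,rw);b=b[np.argsort(b[:,0])];e=np.array([(b[0]+b[1])/2,(b[2]+b[3])/2]);q=atz(W,e,z);d=q[1]-q[0];print(n,e.tolist(),a,q.mean(0),"ang",np.degrees(np.arctan2(d[1],d[0])),np.linalg.norm(d))
    except Exception as x: print(n,x)
E
```

```text
t: 21.2
tool_pos: [0.5756, 0.1327, 0.1907]
orientation: [2.189, 2.252, -0.003]
force: [0.4, 0.5, 0.3]
opening: 0.0604
gripper_force: 0.0
t: 21.82
tool_pos: [0.5764, 0.1331, 0.3118]
orientation: [2.188, 2.251, 0.001]
force: [-0.4, 0.3, 0.0]
opening: 0.0604
gripper_force: 0.0
[0.5764 0.1331 0.3118] [-0.4156  0.3082  0.0458]
bar [[251.92019653320312, 308.179443359375], [376.9071960449219, 306.904052734375]] 2066.0 [0.5776 0.0709 0.194 ] ang 2.2148419777912958 0.10794723703474489
handle [[287.0, 238.5], [341.0, 238.5]] 938.0 [0.5755 0.1339 0.2   ] ang 1.6087523370300723 0.043188301686135404
```

```bash
python3 -m crank '[[[0.3,0,-0.06,-0.06,0,0,0],[0.3,0,-0.14,-0.10,0,0,0],[0.3,0,-0.24,-0.12,0,0,0],[0.3,0,-0.34,-0.12,0,0,0],[0.3,0,-0.4,-0.12,0,0,0]]]' && python3 -m crank '[[[0.3,0,0,0,0,0,0],[0.3,0,0,0,0,0,0],[0.3,0,0,0,0,0,0],[0.3,0,0,0,0,0,0],[0.3,0,0,0,0,0,0]]]' && python3 - <<'E'
from h import *
s=read_state();print(s['tool_pos'],s['force'],abs(s['dq']).max())
tp=read_camera('top');sc=read_camera('scene');T=cam('top');S=cam('scene')
cv2.imwrite('pics/t10.png',tp[:,:,::-1]);cv2.imwrite('pics/s10.png',sc[:,:,::-1])
for n,c,r,z in(("bar",YEL,(320,170,420,310),.194),("handle",RED,(300,205,350,290),.2)):
    e,b,a=blob(tp,*c,r);q=atz(T,e,z);d=q[0]-q[1];print(n,e.tolist(),a,q.mean(0),"ang",np.degrees(np.arctan2(d[1],d[0])),np.linalg.norm(d))
u=np.array([-.0279,.9996]);v=np.array([.9996,.0279]);O=np.array([.581,-.0072])-.0885*u
for n,C,i in(("scene",S,sc),("top",T,tp)):
    g=cv2.cvtColor(i,cv2.COLOR_RGB2HSV);m=np.zeros(g.shape[:2],np.uint8)
    poly=proj(C,[np.r_[O+a*u*.08+b*v*.115,.016] for a,b in((1,1),(1,-1),(-1,-1),(-1,1))]).astype(np.int32);cv2.fillPoly(m,[poly],1)
    mm=m*((g[:,:,1]<80)&(g[:,:,2]>45)).astype(np.uint8)
    if n=="top": mm[:,:400]=0
    k,_,st,c=cv2.connectedComponentsWithStats(mm);print(n,[c[j].round(0).tolist()+st[j,2:].tolist()+atz(C,[c[j]],.016)[0,:2].round(3).tolist() for j in range(1,k) if st[j,4]>12])
# bystanders: difference with the first top image on the crate outside tub
t0=cv2.imread('pics/top0.png')[:,:,::-1]
d=cv2.absdiff(tp,t0).max(2);print([("lever",d[135:150,280:352].mean()),("hanger",d[160:186,268:312].mean()),("mt",d[150:170,346:400].mean()),("jar",d[315:352,346:386].mean()),("bell",d[315:350,270:325].mean())])
E
```

```text
t: 22.5
tool_pos: [0.3739, 0.1274, 0.3693]
orientation: [2.189, 2.253, -0.003]
force: [-0.5, 0.2, 0.6]
opening: 0.0606
gripper_force: 0.0
t: 23.12
tool_pos: [0.3763, 0.1274, 0.3707]
orientation: [2.189, 2.252, -0.002]
force: [-0.4, 0.5, 0.2]
opening: 0.06
gripper_force: 0.0
[0.3763 0.1274 0.3707] [-0.431   0.5317  0.1823] 0.007079204175078535
bar [[365.39691162109375, 199.14459228515625], [369.39691162109375, 271.14459228515625]] 542.0 [0.578  0.0692 0.194 ] ang 1.613924668790336 0.1113855349985434
handle [[323.64306640625, 223.07537841796875], [325.1968994140625, 251.04461669921875]] 235.0 [0.576  0.1356 0.2   ] ang 1.8428762863161887 0.0428812259676685
scene [[229.0, 228.0, 11, 11, 87, 0.484, -0.16], [284.0, 239.0, 5, 7, 17, 0.471, -0.025], [203.0, 260.0, 22, 25, 270, 0.601, -0.157], [211.0, 283.0, 12, 12, 106, 0.658, -0.101], [243.0, 291.0, 19, 20, 181, 0.653, -0.028]]
top [[457.0, 175.0, 58, 4, 100, 0.699, -0.121], [413.0, 176.0, 22, 2, 27, 0.697, -0.038], [448.0, 197.0, 13, 13, 128, 0.657, -0.102], [413.0, 204.0, 27, 9, 114, 0.646, -0.035], [479.0, 228.0, 19, 37, 405, 0.598, -0.159], [483.0, 290.0, 13, 13, 135, 0.482, -0.162]]
[('lever', np.float64(6.57962962962963)), ('hanger', np.float64(6.190559440559441)), ('mt', np.float64(6.211111111111111)), ('jar', np.float64(44.80878378378378)), ('bell', np.float64(26.44883116883117))]
```

```bash
python3 - <<'E'
from h import *
a=cv2.imread('pics/s3.png');s=cv2.imread('pics/s10.png');b=cv2.resize(s[230:280,230:330],None,fx=8,fy=8,interpolation=cv2.INTER_CUBIC)
def m(x0,y0,x1,y1):
    r=cv2.matchTemplate(b,a[y0:y1,x0:x1],cv2.TM_CCOEFF_NORMED);_,v,_,p=cv2.minMaxLoc(r);return v,p[0]-x0,p[1]-y0
print("tub side",m(40,60,360,310),"foot",m(150,220,300,320),"rear corner",m(600,100,790,390),"crate edge",m(110,310,260,395))
S=cam('scene');u=np.array([-.0279,.9996,0]);E=np.array([.635,-.004,.08]);print((proj(S,[E])-proj(S,[E-.001*u]))*8)
# brown/blue crate edge line and dark foot corner, in the upscaled crop, now
for r in(310,340,370,395):
    d=b[r,60:300,0].astype(int)-b[r,60:300,2];k=np.where((d[:-1]>0)&(d[1:]<=0))[0];print(r,(60+k).tolist())
for r in(268,276,284): print(r,b[r,190:300:6].max(1).tolist())
E
```

```text
tub side (0.926000714302063, 3, 0) foot (0.9700270295143127, 2, 0) rear corner (0.7058218717575073, -78, -22) crate edge (0.9954941272735596, 0, 0)
[[3.5991 0.9552]]
310 [185]
340 [164]
370 [143]
395 [125]
268 [72, 75, 77, 59, 29, 16, 25, 28, 26, 25, 33, 36, 43, 53, 55, 58, 56, 52, 54]
276 [69, 67, 75, 51, 20, 12, 25, 30, 27, 16, 13, 6, 17, 29, 24, 43, 59, 58, 62]
284 [72, 73, 66, 55, 55, 14, 24, 16, 17, 31, 23, 23, 15, 8, 25, 58, 81, 79, 70]
```

```bash
python3 -c "
from plant import *
print(close_job())"
```

```text
the job is handed in; nothing more can be done
None
```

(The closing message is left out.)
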